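# Centre a ball webcam on the scale pan and weigh it

### The arm

A 6-joint arm with a two-finger parallel gripper is mounted at the origin on the work surface. World frame = base frame: x ahead of the robot, y to its left, z up, the work surface at z = 0. Lengths are in m, angles in rad, forces in N, time in s.
With the tool pointing down it reaches from about 0.35 to 0.975 m from the base axis. Payload 4.9 kg.
Tool frame: the origin (TCP) lies between the finger pads; the fingertips stand 8 mm ahead of it and the grasp point (between the pads) lies 11 mm behind it; z points along the fingers, y is the line along which they close (so a half turn about z gives the same grasp; the last joint's range is limited). The gripper opens to 85 mm and grips with 20 to 120 N. Pads are 22 mm wide; open, the fingers measure 114 mm over their backs; the gripper's body (76 mm by 85 mm) begins 54 mm behind the grasp point. The pads swing forward as they close: fully open they stand 13 mm farther back than shut.
Start: joints at [-1.464, 0.053, 1.613, -0, 1.476, -0.119], TCP at [0.14, -0.609, 0.212] pointing down, gripper open.
Joint ranges: [-3.01, 3.01], [-1.01, 2.22], [0.06, 2.58], [-1.02, 4.17], [0.09, 2.62], [-3.14, 3.14]. Speed limits (rad/s): [2.57, 2.57, 3.14, 3.14, 3.14, 3.14].

### API

Orientations are given as a unit quaternion [x, y, z, w].
In Python, from cell import get_state, get_image, bot gives the robot as it stands.
- The arm moves only by the shell command python3 -m crank 'ROWS' [FORCE]. ROWS is JSON, a list that holds one entry, the list of rows, each a list of 5 numbers: the shift along the tool's x, y, z in m, then the turn about the tool's z in degrees, then the opening, from 0 (shut) to 1 (fully open). A call has exactly 5 rows; each row is the pose to reach, as a shift and turn from the pose commanded when the call began, along the tool's axes at that moment; what a row does not reach only later rows make up. A row lasts 1/12 s, in which the tool goes at most 41.7 mm and 7.16 degrees, less where a joint would pass 70% of its speed; a pose out of reach is approached as far as the arm can. A call with a gripper value outside its range is refused whole. The fingers move at their own pace and stop on an object; FORCE is the grip in N (left out, the last holds). Time passes only in rows, so rows that repeat a pose let the fingers close, or fill a call up. It gives the time, the measured TCP pose, the force, the opening and the grip force at its end, in the units of the state.
- get_state(): the state, without advancing time (a new reading comes with each control period).
- get_image(name): name is "side" or "top"; returns a dict with "pixels" (400x640x3 uint8, blue, green, red), "z_map" (400x640 float32, m along the optical axis (not along the pixel's ray), 0 where there is no reading), "camera_matrix" (3x3 intrinsics, pixels), "D" ([k1, k2, p1, p2, k3] as OpenCV has them; the pictures are not rectified), "origin" and "attitude" of the camera in the world. Camera axes: x right, y up, looking along -z (the intrinsics and any distortion apply to the point x, -y, -z); pixel columns grow to the right and rows downward; lengths in m; the calibration is good to about 2 mm. A picture is of the moment at which its call begins.
- bot.sign_off(): hands the job in; it is judged then, once.
The state is a dict: "time": time; "joints": joint angles; "dq": joint speeds; "joint_torque": joint torques, N m; "position": TCP position; "ee_rot": TCP orientation; "ft_force": force on the tool from outside, world axes, zero at the start; "wrist_torque": the same for the moment, N m; "grip_width": finger opening in m; "finger_force": force on a finger pad.
Only numpy, scipy, OpenCV 4.12 (cv2) and the standard library are available. Lean on these libraries where they do the work, as an engineer would, in place of code of your own. Each camera call takes 0.05 s, during which the arm holds its last target. There are 200 camera calls.

### The job

The second-hand ball webcam stands near the edge of the counter scale's small round pan: with light fingertip taps or pushes slide it to the middle of the pan, to within about half a centimetre, and let go of it. Then press the scale's weigh button fully down and let it come up again. Never pinch, lift, tip over or shove the wobbly webcam hard, do not press the button before the webcam is centred, and leave the adapter, the can and the carton where they are.

Things in the scene. Friction and masses are not known exactly. Their poses are not given: they have to be found in the camera images.
- webcam: Loose white ball webcam, 80 to 160 g, top-heavy: round foot 40 mm across, 11 mm high; neck 14 mm across; ball head 34 mm across, its middle 43 mm up; 60 mm high in all. Origin: centre of the foot's underside, z up; lens towards -x (its direction does not matter). Pushed low at the foot it slides, at the head it may tip over. Starts 18 to 27 mm off the pan's middle, any direction.
- pan_top (a point): Middle of the upper face of the scale's round steel pan: flat, 90 mm across, 6 mm thick, its upper face 45 mm above the table; z up. The pan is fixed to the scale and does not move or turn. The webcam's origin belongs on this point.
- scale: Grey counter scale fixed to the table: a flat box 200 mm (x) by 140 mm (y), upper face 30 mm above the table. Origin at table height, straight below the middle of the pan; the box reaches from 135 mm on its own -x side to 65 mm on its +x side. The control end (dark display and the one button) is at its -x end, which turns up to 0.7 rad either way from facing the robot.
- weigh_button_top (a point): Middle of the upper face of the weigh button, a white round push button 22 mm across in a black housing, 105 mm from the middle of the pan towards the control end and 36 mm to its +y side. It stands 43 mm above the table, 9 mm above its housing. Pressed straight down.
- weigh_button (a joint): Travel of the weigh button in m: 0 is up, 0.005 is fully down; a spring of about 4 N at full travel lifts it again. It counts as pressed beyond 0.004.
- adapter: Bystander: loose black power adapter, a block 85 x 50 x 32 mm, origin at the centre of its underside. Leave it.
- can: Bystander: loose metal can with a paper band, 52 mm across and 100 mm high, standing, origin at the centre of its underside. Leave it.
- carton: Bystander: small loose cardboard carton 60 x 60 x 45 mm, origin at the centre of its underside. Leave it.
Not all that is in view belongs to the job. Several things have the shape of the scale; the one meant has the colours described above. Several things have the shape of the webcam; the one meant has the colours described above.

How it is judged:
By the outcome, as a careful person would: the job done as asked, in the order asked, and still so for the second after the job is handed in, with the robot touching nothing.
It also fails if it takes over 42 s, if anything falls off the work surface, if the arm or the gripper's body presses on something with over 40 N, if the wrist force passes 120 N, or if a joint passes its speed limit or range.

## Working session

There is one attempt and no reset: what is moved stays moved. The work goes in short steps, Python scripts to look and compute and a shell command to move; the robot and the scene stay as the last step left them, time stands still between calls to the robot, and variables do not carry over. Pictures are saved under pics/ and viewed, at most 10 in all, crops included, and the job is handed in when it is done.

```bash
mkdir -p pics; ls; cat > h.py <<'E'
import numpy as np, cv2, pickle
from cell import get_state, get_image, bot
from scipy.spatial.transform import Rotation as R
def rot(im):
    a=np.array(im["attitude"],float)
    return a if a.shape==(3,3) else R.from_quat(a).as_matrix()
def ray(im,uv):
    p=cv2.undistortPoints(np.array(uv,float).reshape(-1,1,2),np.array(im["camera_matrix"]),np.array(im["D"])).reshape(-1,2)
    d=np.c_[p[:,0],-p[:,1],-np.ones(len(p))]
    return d@rot(im).T
def onplane(im,uv,z):
    d=ray(im,uv);o=np.array(im["origin"]);return o+d*((z-o[2])/d[:,2])[:,None]
def cloud(im):
    h,w=im["z_map"].shape;v,u=np.mgrid[:h,:w]
    return np.array(im["origin"])+ray(im,np.c_[u.ravel(),v.ravel()]).reshape(h,w,3)*im["z_map"][...,None]
E
python3 - <<'E'
from h import *
for n in("top","side"):
    im=get_image(n);cv2.imwrite(f"pics/{n}0.png",im["pixels"]);pickle.dump(im,open(n+"0.pkl","wb"));print(n,im["origin"],im["attitude"],im["camera_matrix"],im["D"])
print(get_state())
E
```

```text
pics
top [0.44633232 0.01575712 1.0960446 ] [ 0.02797145 -0.01951907 -0.70517315  0.70821426] [[412.43635912   0.         317.53677373]
 [  0.         412.43635912 207.31874482]
 [  0.           0.           1.        ]] [0.03117416 0.         0.         0.         0.        ]
side [0.10348632 0.79238167 0.66022326] [-0.12016046  0.44598497  0.86152279 -0.21080169] [[452.028588     0.         319.41205265]
 [  0.         452.028588   194.75765595]
 [  0.           0.           1.        ]] [0.02682117 0.         0.         0.         0.        ]
{'time': 0.1, 'joints': array([-1.46401794e+00,  5.32844630e-02,  1.61413675e+00,  1.51421867e-05,
        1.47594728e+00, -1.18979833e-01]), 'dq': array([-0.00053041, -0.00146495, -0.0030695 , -0.0010141 ,  0.0006181 ,
       -0.00024819]), 'joint_torque': array([-2.08270802e-03, -3.94908500e+01, -3.71365571e+01, -1.49023158e-04,
        3.98889097e-03,  4.80572638e-06]), 'position': array([ 0.13985888, -0.6085617 ,  0.21070183]), 'ee_rot': array([ 9.93635605e-01,  1.12638785e-01,  1.29531939e-05, -8.87855601e-04]), 'ft_force': array([-0.61928319, -0.07847015, -0.44636974]), 'wrist_torque': array([ 0.03145882, -0.02372353,  0.01374136]), 'finger_force': 0.0, 'grip_width': 0.08555843043953551}
```

View pics/top0.png

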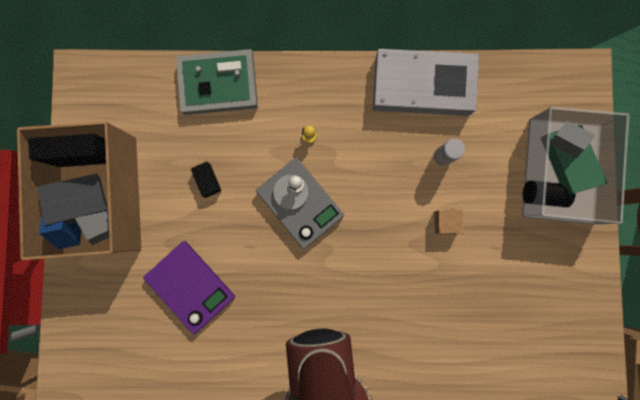

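View pics/side0.png

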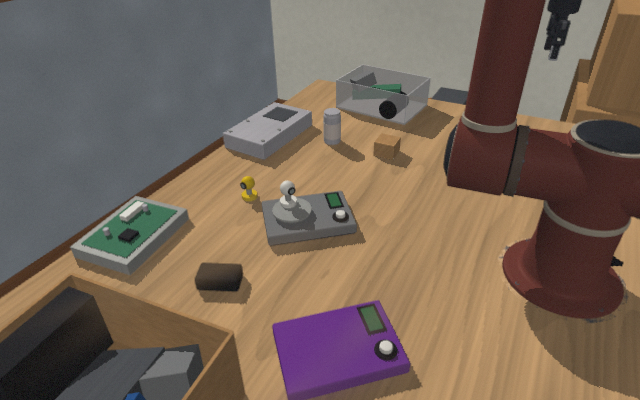

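The top view shows the grey scale at (300,203), its pan at (291,194), the webcam's head at (296,184) and the button at (306,232). The purple scale and the yellow webcam are decoys. The side view shows the same scale, with the pan at (293,210), the webcam at (289,193) and the button at (340,215).

```bash
cat > m.py <<'E'
from h import *
def circ(P):
    A=np.c_[2*P[:,:2],np.ones(len(P))];s=np.linalg.lstsq(A,(P[:,:2]**2).sum(1),rcond=None)[0]
    return s[:2],np.sqrt(s[2]+s[:2]@s[:2])
def sphere(P):
    A=np.c_[2*P,np.ones(len(P))];s=np.linalg.lstsq(A,(P**2).sum(1),rcond=None)[0]
    return s[:3],np.sqrt(s[3]+s[:3]@s[:3])
E
python3 - <<'E'
from m import *
t=pickle.load(open("top0.pkl","rb"));s=pickle.load(open("side0.pkl","rb"))
for n,im,uv in(("top",t,(306,232)),("side",s,(340,215))):
    C=cloud(im);b=onplane(im,[uv],0.043)[0];print(n,"button rough",b)
    near=np.hypot(C[...,0]-.5,C[...,1]-.06)<.25
    hsv=cv2.cvtColor(im["pixels"],cv2.COLOR_BGR2HSV)
    white=(hsv[...,1]<40)&(hsv[...,2]>130)
    bm=white&(np.linalg.norm(C[...,:2]-b[:2],axis=-1)<.02)&(C[...,2]<.055)
    v,u=np.nonzero(bm);bp=onplane(im,[(u.mean(),v.mean())],.043)[0];print(" button",bp,len(u),C[bm][:,2].mean())
    p0=onplane(im,[(291,194) if n=="top" else (293,210)],.045)[0]
    r=np.linalg.norm(C[...,:2]-p0[:2],axis=-1)
    h=(r<.06)&(C[...,2]>.078)&(C[...,2]<.12)
    c,rad=sphere(C[h]);v,u=np.nonzero(h);print(" head",c,rad,h.sum(),"zmax",C[h][:,2].max())
    pm=(r<.07)&(C[...,2]>.039)&(C[...,2]<.05)&(np.linalg.norm(C[...,:2]-bp[:2],axis=-1)>.06)
    hull=cv2.convexHull(np.argwhere(pm)[:,::-1].astype(np.int32)).reshape(-1,2).astype(float)
    P=onplane(im,hull,.045);print(" pan",circ(P),pm.sum(),np.median(C[pm][:,2]))
    bx=(r<.2)&(C[...,2]>.022)&(C[...,2]<.036)&(hsv[...,1]<60)
    hull=cv2.minAreaRect(np.argwhere(bx)[:,::-1].astype(np.float32))
    P=onplane(im,cv2.boxPoints(hull),.03);print(" box",P[:,:2].tolist(),np.linalg.norm(np.diff(P,axis=0),axis=1),P.mean(0))
E
```

```text
top button rough [0.45397377 0.0576365  0.043     ]
 button [0.45465461 0.05857297 0.043     ] 52 0.04178032063415156
 head [0.57467177 0.08429325 0.08913971] 0.016172806631625087 155 zmax 0.10756079329459578
 pan (array([0.5571555 , 0.09828494]), np.float64(0.04444027649223803)) 741 0.04476466575874327
 box [[0.5699009983761744, 0.30210479180209715], [0.7108200102801994, 0.13515066279586666], [0.4978676541578462, -0.04038161964653955], [0.3605208269192224, 0.12557378054798338]] [0.2184762  0.27597154 0.215419  ] [0.53477737 0.1306119  0.03      ]
side button rough [0.45049152 0.06869101 0.043     ]
 button [0.4531382  0.06315669 0.043     ] 57 0.04227892236831258
 head [0.57450987 0.08526914 0.08954787] 0.016101545209324025 184 zmax 0.10787605572498182
 pan (array([0.55651171, 0.10082966]), np.float64(0.04617970414543736)) 663 0.04578995044475598
 box [[0.60036766642582, 0.21829576977094467], [0.7083655153369722, 0.06528278107550756], [0.4638081232465894, -0.05069404619982254], [0.3898366124533952, 0.11643881565337533]] [0.18728724 0.27066389 0.18277083] [0.54059448 0.08733083 0.03      ]
```

```bash
for i in 1 2 3 4; do python3 -m crank '[[[0.03,-0.027,0,0,0],[0.06,-0.054,0,0,0],[0.09,-0.081,0,0,0],[0.12,-0.108,0,0,0],[0.15,-0.135,0,0,0]]]' 20 | tail -3; done
for i in 1 2; do python3 -m crank '[[[0,0,0,7,0],[0,0,0,14,0],[0,0,0,21,0],[0,0,0,26.2,0],[0,0,0,26.2,0]]]'; done
python3 -c "
from h import *
s=get_state();print(s['time'],s['position'],R.from_quat(s['ee_rot']).as_matrix().round(4),s['ft_force'],s['grip_width'],s['joints'])"
```

```text
ft_force: [1.4, -0.5, -0.0]
grip_width: 0.0259
finger_force: 0.0
ft_force: [0.8, -1.1, 0.9]
grip_width: 0.0002
finger_force: 0.0
ft_force: [0.3, -0.1, -0.1]
grip_width: -0.0
finger_force: 0.0
ft_force: [0.4, -1.3, -0.3]
grip_width: 0.0004
finger_force: 0.0
time: 2.18
position: [0.6035, 0.0517, 0.211]
ee_rot: [0.993, -0.116, -0.001, 0.0]
ft_force: [0.5, -0.7, -0.3]
grip_width: 0.0
finger_force: 0.0
time: 2.6
position: [0.6035, 0.0514, 0.2114]
ee_rot: [0.941, -0.337, -0.0, 0.0]
ft_force: [-0.2, 0.3, 0.7]
grip_width: -0.0002
finger_force: 0.0
2.6 [0.60352388 0.05142929 0.21137904] [[ 7.725e-01 -6.350e-01 -7.000e-04]
 [-6.350e-01 -7.725e-01  1.000e-04]
 [-6.000e-04  4.000e-04 -1.000e+00]] [-0.21751835  0.28805987  0.73070522] -0.00021134614776816124 [-3.78172155e-02  8.25276708e-03  1.65902301e+00  3.58511843e-05
  1.47503892e+00  2.22099734e+00]
```

```bash
python3 -m crank '[[[0.004,-0.0075,0.03,0,0],[0.004,-0.0075,0.06,0,0],[0.004,-0.0075,0.09,0,0],[0.004,-0.0075,0.115,0,0],[0.004,-0.0075,0.13,0,0]]]'
python3 -m crank '[[[0,0,0.01,0,0],[0,0,0.018,0,0],[0,0,0.023,0,0],[0,0,0.023,0,0],[0,0,0.023,0,0]]]'
python3 - <<'E'
from h import *
s=get_state();print(s['position'],s['ft_force'])
im=get_image("side");c=im["pixels"][130:290,200:420];cv2.imwrite("pics/s1.png",cv2.resize(c,None,fx=3,fy=3,interpolation=cv2.INTER_CUBIC))
E
```

```text
time: 3.02
position: [0.6092, 0.0547, 0.0777]
ee_rot: [0.942, -0.335, -0.003, 0.001]
ft_force: [-0.5, 1.0, -0.1]
grip_width: -0.0001
finger_force: 0.0
time: 3.43
position: [0.6124, 0.0547, 0.0598]
ee_rot: [0.941, -0.337, 0.001, -0.0]
ft_force: [-0.3, -0.0, -1.0]
grip_width: -0.0002
finger_force: 0.0
[0.61235174 0.05471541 0.05975748] [-0.32529778 -0.02487488 -1.0220433 ]
```

View pics/s1.png

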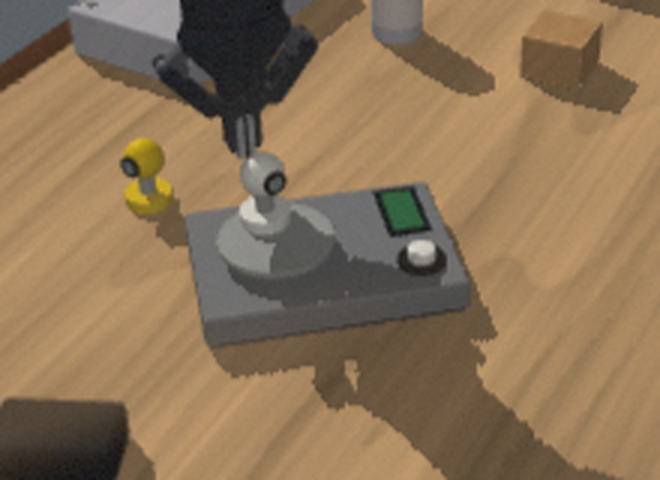

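The side crop shows the shut fingers behind the webcam (tip around (243,150)), clear of its foot at (265,215). Now I lower the fingers slightly and start pushing slowly.

```bash
python3 -m crank '[[[-0.002,0,0.001,0,0],[-0.005,0,0.0022,0,0],[-0.008,0,0.0022,0,0],[-0.011,0,0.0022,0,0],[-0.013,0,0.0022,0,0]]]' | head -4
for i in 1 2 3; do python3 -m crank '[[[-0.0012,0,0,0,0],[-0.0024,0,0,0,0],[-0.0036,0,0,0,0],[-0.0048,0,0,0,0],[-0.006,0,0,0,0]]]'| sed -n 2,4p; done
cat > w.py <<'E'
from m import *
import sys
pan=np.array([.5568,.0995])
s=get_state();Rm=R.from_quat(s['ee_rot']).as_matrix();T=Rm[:2,:2]
print(s['time'],"tcp",s['position'],"rel pan in tool",(s['position'][:2]-pan)@T,s['ft_force'])
for n in("top","side"):
    im=get_image(n);C=cloud(im);hsv=cv2.cvtColor(im["pixels"],cv2.COLOR_BGR2HSV)
    h=(np.linalg.norm(C[...,:2]-pan,axis=-1)<.045)&(C[...,2]>.078)&(C[...,2]<.11)&(hsv[...,2]>110)&(hsv[...,1]<60)
    if h.sum()<20: print(n,"few",h.sum());continue
    c,rad=sphere(C[h]);print(n,"head",c,rad,h.sum(),"rel pan world",c[:2]-pan,"tool",(c[:2]-pan)@T)
    cv2.imwrite(f"pics/{n}_{sys.argv[1]}.png",cv2.resize(im["pixels"][130:290,200:420],None,fx=3,fy=3,interpolation=cv2.INTER_CUBIC))
E
python3 w.py 2
```

```text
time: 3.9
position: [0.6012, 0.0634, 0.0567]
ee_rot: [0.941, -0.337, -0.0, -0.0]
ft_force: [-0.7, -0.5, 0.3]
position: [0.5971, 0.0668, 0.0567]
ee_rot: [0.941, -0.338, 0.0, 0.0]
ft_force: [0.5, -1.2, 0.1]
position: [0.5923, 0.0707, 0.0567]
ee_rot: [0.941, -0.338, 0.0, -0.0]
ft_force: [0.8, -0.2, -0.4]
position: [0.5876, 0.0746, 0.0566]
ee_rot: [0.941, -0.338, -0.0, -0.0]
ft_force: [0.7, -1.3, 0.7]
5.15 tcp [0.58763177 0.07456606 0.05660112] rel pan in tool [ 0.03965072 -0.00034557] [ 0.72606662 -1.2689816   0.69062902]
top head [0.56463743 0.09246579 0.08916813] 0.01580973392204459 57 rel pan world [ 0.00783743 -0.00703421] tool [0.01052156 0.00044951]
side head [0.56493535 0.09473188 0.09062951] 0.014886378444413177 119 rel pan world [ 0.00813535 -0.00476812] tool [ 0.00931131 -0.00148937]
```

```bash
python3 -m crank '[[[-0.0012,0,0,0,0],[-0.0024,0,0,0,0],[-0.0036,0,0,0,0],[-0.0048,0,0,0,0],[-0.006,0,0,0,0]]]'| sed -n 2,4p
python3 -m crank '[[[-0.001,0,0,0,0],[-0.002,0,0,0,0],[-0.0028,0,0,0,0],[-0.0031,0,0,0,0],[-0.0031,0,0,0,0]]]'| sed -n 2,4p
python3 w.py 3
python3 -m crank '[[[0.002,0,0,0,0],[0.006,0,0,0,0],[0.014,0,0,0,0],[0.028,0,0,0,0],[0.05,0,0,0,0]]]'| sed -n 2,4p
python3 -m crank '[[[0.02,0,0,0,0],[0.04,0,-0.01,0,0],[0.06,0,-0.03,0,0],[0.06,0,-0.05,0,0],[0.06,0,-0.05,0,0]]]'| sed -n 2,4p
python3 w.py 4
cp w.py w2.py; python3 - <<'E'
from m import *
# two pan measures with gripper away: top & side
for n in("top","side"):
    im=get_image(n);C=cloud(im);pan=np.array([.5568,.0995]);b=np.array([.4538,.0605])
    r=np.linalg.norm(C[...,:2]-pan,axis=-1)
    pm=(r<.07)&(C[...,2]>.039)&(C[...,2]<.05)&(np.linalg.norm(C[...,:2]-b,axis=-1)>.06)
    hull=cv2.convexHull(np.argwhere(pm)[:,::-1].astype(np.int32)).reshape(-1,2).astype(float)
    e=cv2.fitEllipse(hull.astype(np.float32))
    P=onplane(im,hull,.045);print(n,circ(P),onplane(im,[e[0]],.045))
E
```

```text
position: [0.583, 0.0784, 0.0566]
ee_rot: [0.941, -0.338, -0.0, 0.0]
ft_force: [0.5, -0.3, 0.6]
position: [0.5806, 0.0803, 0.0566]
ee_rot: [0.941, -0.338, -0.0, -0.0]
ft_force: [0.6, -0.9, 0.8]
6.0833 tcp [0.58062818 0.08031095 0.0565985 ] rel pan in tool [ 0.0305924 -0.0003271] [ 0.61815853 -0.89848515  0.78811891]
top head [0.55697083 0.09804814 0.09010577] 0.015104911877538056 48 rel pan world [ 0.00017083 -0.00145186] tool [0.00105456 0.00101242]
side head [0.55856822 0.0998841  0.0904557 ] 0.015114558624261018 127 rel pan world [0.00176822 0.0003841 ] tool [ 0.00112114 -0.00142028]
position: [0.6195, 0.0483, 0.0564]
ee_rot: [0.941, -0.337, -0.0, 0.0]
ft_force: [-0.4, 1.0, -0.5]
position: [0.6703, 0.0081, 0.1119]
ee_rot: [0.941, -0.338, 0.004, -0.001]
ft_force: [0.6, -0.0, 0.7]
7.0167 tcp [0.67026268 0.00813868 0.11188508] rel pan in tool [ 0.14565748 -0.00184485] [ 0.62541293 -0.02530781  0.68119464]
top head [0.55779641 0.09839889 0.08909896] 0.015638469551743944 30 rel pan world [ 0.00099641 -0.00110111] tool [0.00146947 0.00021413]
side head [0.55786339 0.1003325  0.0907247 ] 0.014853196283624116 126 rel pan world [0.00106339 0.0008325 ] tool [ 0.00028941 -0.0013191 ]
top (array([0.55796356, 0.11133424]), np.float64(0.03376553407537561)) [[0.55592773 0.12544333 0.045     ]]
side (array([0.55687592, 0.10048918]), np.float64(0.04647184866874385)) [[0.55616149 0.1019173  0.045     ]]
```

View pics/top_4.png

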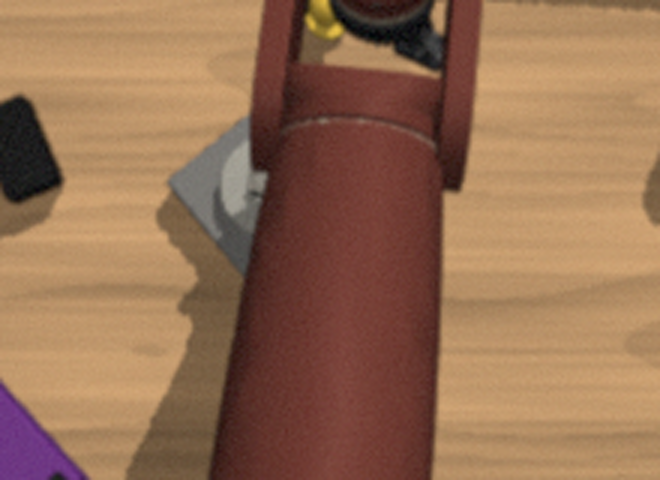

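The top view is mostly hidden by the arm, so I swing the arm aside and confirm from above that the webcam is centred before pressing.

```bash
python3 -m crank '[[[0,0,-0.03,0,0],[0,0,-0.06,0,0],[0,0.03,-0.09,0,0],[0,0.07,-0.09,0,0],[0,0.105,-0.09,0,0]]]'| sed -n 2,2p
python3 -m crank '[[[0,0.035,0,0,0],[0,0.075,0,0,0],[0,0.115,0,0,0],[0,0.155,0,0,0],[0,0.195,0,0,0]]]'| sed -n 2,2p
python3 -m crank '[[[0,0.02,0,0,0],[0,0.03,0,0,0],[0,0.03,0,0,0],[0,0.03,0,0,0],[0,0.03,0,0,0]]]'| sed -n 2,2p
python3 w.py 5
python3 - <<'E'
from m import *
im=get_image("top");C=cloud(im);pan=np.array([.5568,.0995]);b=np.array([.4538,.0605])
r=np.linalg.norm(C[...,:2]-pan,axis=-1)
pm=(r<.07)&(C[...,2]>.039)&(C[...,2]<.05)&(np.linalg.norm(C[...,:2]-b,axis=-1)>.06)
hull=cv2.convexHull(np.argwhere(pm)[:,::-1].astype(np.int32)).reshape(-1,2).astype(float)
print("pan",circ(onplane(im,hull,.045)))
hsv=cv2.cvtColor(im["pixels"],cv2.COLOR_BGR2HSV);white=(hsv[...,1]<40)&(hsv[...,2]>130)
v,u=np.nonzero(white&(np.linalg.norm(C[...,:2]-b,axis=-1)<.02));print("button",onplane(im,[(u.mean(),v.mean())],.043),len(u))
s=get_state();M=R.from_quat(s['ee_rot']).as_matrix();print("to button in tool xy",(np.array([.453,.0607])-s['position'][:2])@M[:2,:2])
E
```

```text
position: [0.5988, -0.0713, 0.1982]
position: [0.4728, -0.2216, 0.1948]
position: [0.4565, -0.2433, 0.1961]
8.4667 tcp [ 0.4564719  -0.24334409  0.19608502] rel pan in tool [0.13997874 0.32865432] [ 0.26548985 -0.01659878 -0.2072031 ]
top head [0.55831599 0.09808749 0.08937251] 0.015829365952486605 134 rel pan world [ 0.00151599 -0.00141251] tool [0.00206798 0.00012993]
side head [0.55888927 0.09957181 0.09046748] 0.015486523899956249 130 rel pan world [2.08926896e-03 7.18129204e-05] tool [ 0.00156932 -0.0013811 ]
pan (array([0.55714925, 0.09821888]), np.float64(0.04446909515710389))
button [[0.45441512 0.05875808 0.043     ]] 57
to button in tool xy [-0.19558606 -0.23288332]
```

View pics/top_5.png

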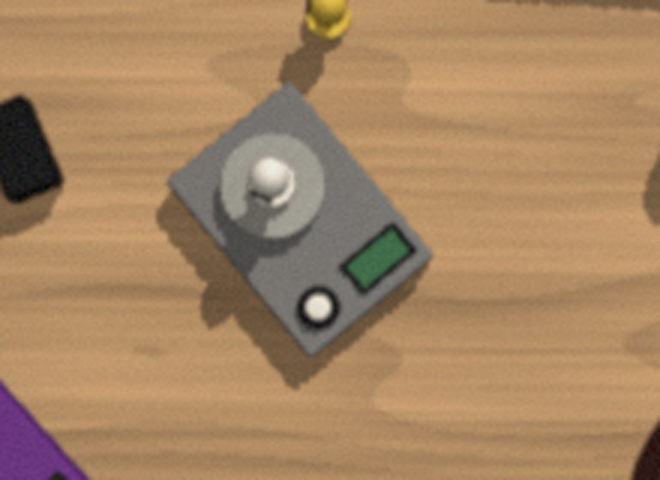

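From above, the webcam's head at (272,178) stands over the pan, whose middle is about (273,187). The head leans outward with perspective, and the measured offset is about 1.5 mm. The button is at (318,307). Next comes the press.

```bash
for i in 1 2; do python3 -m crank '[[[-0.02,-0.024,0,0,0],[-0.04,-0.048,0,0,0],[-0.06,-0.072,0,0,0],[-0.08,-0.096,0,0,0],[-0.097,-0.1165,0,0,0]]]'| sed -n 2,2p;done
python3 -m crank '[[[0,0,0.03,0,0],[0,0,0.06,0,0],[0,0,0.09,0,0],[0,0,0.12,0,0],[0,0,0.13,0,0]]]'| sed -n 2,2p
python3 -m crank '[[[0,0,0.002,0,0],[0,0,0.004,0,0],[0,0,0.006,0,0],[0,0,0.008,0,0],[0,0,0.01,0,0]]]'| sed -n 2,4p
python3 w.py 6; python3 - <<'E'
from h import *
s=get_state();M=R.from_quat(s['ee_rot']).as_matrix();print("to button in tool xy",(np.array([.4535,.0602])-s['position'][:2])@M[:2,:2],s['position'])
E
```

```text
position: [0.4551, -0.0904, 0.1966]
position: [0.454, 0.0615, 0.1968]
position: [0.4507, 0.0597, 0.0619]
position: [0.4557, 0.0587, 0.0583]
ee_rot: [0.941, -0.338, 0.002, -0.001]
ft_force: [0.6, 0.7, -0.7]
10.2833 tcp [0.4556806  0.05869106 0.05831966] rel pan in tool [-0.05212676  0.09577676] [ 0.59010281  0.66865941 -0.73688291]
top head [0.5583586  0.09769222 0.089853  ] 0.015377395926404865 131 rel pan world [ 0.0015586  -0.00180778] tool [0.00235228 0.00040498]
side head [0.55876783 0.09919622 0.09010136] 0.015535437868359234 131 rel pan world [ 0.00196783 -0.00030378] tool [ 0.00171226 -0.00101623]
to button in tool xy [-0.00190339 -0.00038935] [0.45472184 0.0586895  0.05732769]
```

View pics/side_6.png

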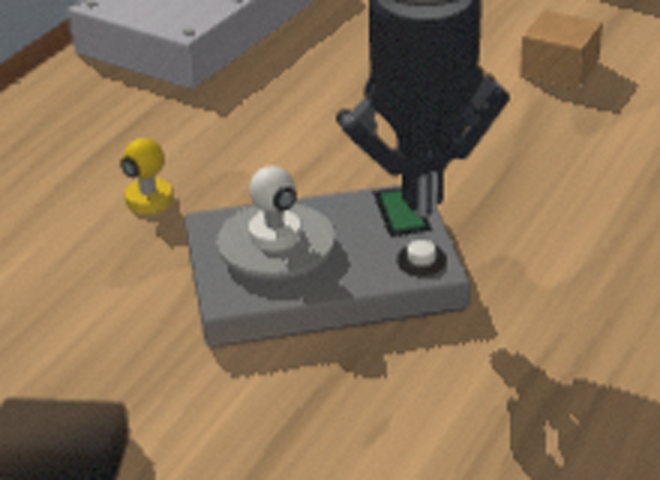

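The side crop shows the finger ends at (423,213), higher above the button top at (422,243) than I expected. I'll check this by projection before pressing.

```bash
python3 - <<'E'
from h import *
im=get_image("side");s=get_state();p=s['position'];M=R.from_quat(s['ee_rot']).as_matrix();print(p)
def proj(P):
    q=(np.atleast_2d(P)-im["origin"])@rot(im);q=q*[1,-1,-1]
    return cv2.projectPoints(q,np.zeros(3),np.zeros(3),im["camera_matrix"],im["D"])[0].reshape(-1,2)
for name,P in(("tip",p+.008*M[:,2]),("tcp",p),("button",[.4537,.06,.043])):
    uv=proj(P)[0];print(name,uv,"crop",(uv-[200,130])*3)
C=cloud(im);dark=(im["pixels"].max(2)<90)&(np.linalg.norm(C[...,:2]-p[:2],axis=-1)<.025)&(C[...,2]>.047)
Q=C[dark];print("lowest finger pts",np.sort(Q[:,2])[:12].round(4),len(Q));print("low pts mean",Q[Q[:,2]<Q[:,2].min()+.01].mean(0))
t=get_image("side")["z_map"];sub=C[195:215,336:346];print(sub[:,5].round(3))
E
```

```text
[0.45462486 0.05868217 0.05722692]
tip [340.30954751 209.86589629] crop [420.92864253 239.59768888]
tcp [340.3395659  207.00542026] crop [421.01869769 231.01626079]
button [340.40649124 212.50437848] crop [421.21947373 247.51313545]
lowest finger pts [0.0792 0.0793 0.08   0.0801 0.0827 0.0833 0.0849 0.0849 0.0853 0.0854
 0.0855 0.0857] 687
low pts mean [0.4513016  0.06558768 0.08484517]
[[0.448 0.07  0.099]
 [0.45  0.066 0.094]
 [0.449 0.067 0.092]
 [0.449 0.068 0.09 ]
 [0.45  0.065 0.085]
 [0.449 0.068 0.085]
 [0.448 0.07  0.083]
 [0.477 0.008 0.031]
 [0.475 0.012 0.031]
 [0.472 0.018 0.033]
 [0.47  0.022 0.034]
 [0.469 0.024 0.032]
 [0.468 0.028 0.032]
 [0.465 0.033 0.034]
 [0.465 0.033 0.031]
 [0.457 0.051 0.043]
 [0.454 0.056 0.044]
 [0.453 0.059 0.044]
 [0.452 0.061 0.043]
 [0.449 0.066 0.045]]
```

Depth puts the visible finger ends at z≈0.08, not 0.05, so I can't rely on the stated tip height. I'll go down in small steps and watch the force.

```bash
python3 -m crank '[[[-0.001,0,0.001,0,0],[-0.001,0,0.002,0,0],[-0.001,0,0.003,0,0],[-0.001,0,0.004,0,0],[-0.001,0,0.005,0,0]]]'| sed -n 2,4p
python3 -m crank '[[[0,0,0.0005,0,0],[0,0,0.001,0,0],[0,0,0.0015,0,0],[0,0,0.002,0,0],[0,0,0.002,0,0]]]'| sed -n 2,4p
python3 - <<'E'
from h import *
im=get_image("side");p=get_state()['position'];C=cloud(im)
print(p,C[195:222,341].round(3)[:,2])
cv2.imwrite("pics/s7.png",cv2.resize(im["pixels"][150:240,280:400],None,fx=5,fy=5,interpolation=cv2.INTER_CUBIC))
E
```

```text
position: [0.4534, 0.0594, 0.0514]
ee_rot: [0.941, -0.338, -0.0, 0.0]
ft_force: [-0.7, 0.1, 0.1]
position: [0.4534, 0.0594, 0.0495]
ee_rot: [0.941, -0.338, -0.0, -0.0]
ft_force: [-0.2, 0.6, -0.0]
[0.45340657 0.05937057 0.04958214] [0.099 0.095 0.096 0.09  0.089 0.086 0.082 0.08  0.079 0.075 0.035 0.032
 0.032 0.03  0.03  0.045 0.044 0.044 0.044 0.044 0.042 0.041 0.037 0.034
 0.035 0.034 0.033]
```

View pics/s7.png

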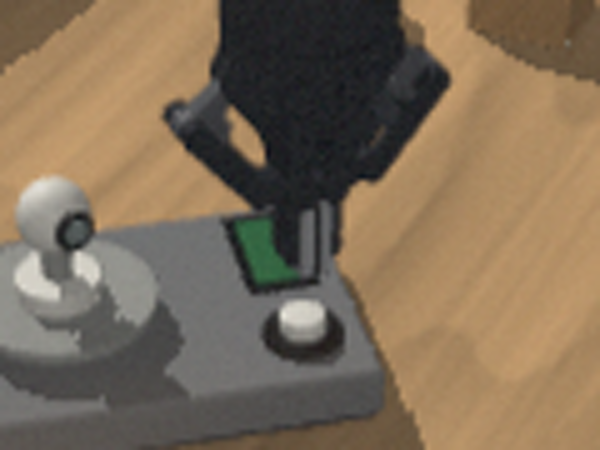

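The crop shows the finger ends at (308,275), clearly above the button top at (303,310), with no contact force. I continue down in small steps.

```bash
python3 -m crank '[[[0,0,0.001,0,0],[0,0,0.002,0,0],[0,0,0.003,0,0],[0,0,0.004,0,0],[0,0,0.005,0,0]]]'| sed -n 2,4p
```

```text
position: [0.4534, 0.0594, 0.0445]
ee_rot: [0.941, -0.338, -0.0, 0.0]
ft_force: [-0.7, -0.6, 0.4]
```

```bash
python3 -m crank '[[[0,0,0.002,0,0],[0,0,0.004,0,0],[0,0,0.006,0,0],[0,0,0.008,0,0],[0,0,0.01,0,0]]]'| sed -n 2,4p
python3 - <<'E'
from h import *
im=get_image("side");s=get_state();C=cloud(im)
print(s['position'],s['ft_force'],C[200:225,341].round(3)[:,2]); print(C[200:225,337].round(3)[:,2])
E
```

```text
position: [0.4534, 0.0594, 0.0343]
ee_rot: [0.941, -0.338, -0.0, 0.0]
ft_force: [0.2, 0.3, 0.2]
[0.45303156 0.05939706 0.0339282 ] [-1.58017704 -0.18402349  0.48090034] [0.087 0.085 0.081 0.078 0.078 0.07  0.07  0.065 0.065 0.061 0.059 0.043
 0.045 0.042 0.045 0.044 0.04  0.036 0.036 0.035 0.033 0.033 0.031 0.03
 0.031]
[0.088 0.082 0.079 0.077 0.075 0.072 0.069 0.066 0.062 0.03  0.033 0.043
 0.043 0.044 0.042 0.041 0.037 0.033 0.035 0.035 0.032 0.029 0.03  0.03
 0.031]
```

```bash
python3 -m crank '[[[0,0,0.002,0,0],[0,0,0.004,0,0],[0,0,0.006,0,0],[0,0,0.008,0,0],[0,0,0.01,0,0]]]'| sed -n 2,4p
python3 -m crank '[[[0,0,0.001,0,0],[0,0,0.002,0,0],[0,0,0.003,0,0],[0,0,0.004,0,0],[0,0,0.004,0,0]]]'| sed -n 2,4p
python3 - <<'E'
from h import *
im=get_image("side");s=get_state();C=cloud(im)
print(s['position'],s['ft_force'],C[204:225,341].round(3)[:,2]); print(C[204:225,337].round(3)[:,2])
E
```

```text
position: [0.4534, 0.0594, 0.0244]
ee_rot: [0.941, -0.338, 0.0, -0.0]
ft_force: [-1.2, 0.9, -0.3]
position: [0.4534, 0.0594, 0.0206]
ee_rot: [0.941, -0.338, -0.0, 0.0]
ft_force: [-2.1, 0.1, 2.1]
[0.45334857 0.05939444 0.02069131] [-2.50948795 -0.32718173  2.26391362] [0.076 0.073 0.068 0.068 0.064 0.063 0.059 0.058 0.054 0.05  0.048 0.044
 0.039 0.036 0.035 0.036 0.034 0.034 0.032 0.029 0.032]
[0.075 0.66  0.069 0.067 0.065 0.062 0.058 0.054 0.053 0.048 0.04  0.041
 0.039 0.034 0.035 0.035 0.033 0.03  0.032 0.03  0.03 ]
```

Contact has begun (about 2 N upward). I press on in millimetre steps.

```bash
python3 -m crank '[[[0,0,0.0005,0,0],[0,0,0.001,0,0],[0,0,0.0015,0,0],[0,0,0.002,0,0],[0,0,0.002,0,0]]]'| sed -n 2,4p
```

```text
position: [0.4535, 0.0594, 0.0187]
ee_rot: [0.941, -0.338, 0.0, -0.0]
ft_force: [-2.4, -0.4, 3.7]
```

```bash
python3 -m crank '[[[0,0,0.0004,0,0],[0,0,0.0008,0,0],[0,0,0.001,0,0],[0,0,0.001,0,0],[0,0,0.001,0,0]]]'| sed -n 2,4p
```

```text
position: [0.4535, 0.0594, 0.0184]
ee_rot: [0.941, -0.338, -0.0, 0.0]
ft_force: [-4.9, 0.0, 9.1]
```

```bash
python3 -m crank '[[[0,0,0.0003,0,0],[0,0,0.0007,0,0],[0,0,0.0007,0,0],[0,0,0.0007,0,0],[0,0,0.0007,0,0]]]'| sed -n 1,4p
python3 -m crank '[[[0,0,-0.003,0,0],[0,0,-0.008,0,0],[0,0,-0.016,0,0],[0,0,-0.03,0,0],[0,0,-0.06,0,0]]]'| sed -n 2,4p
python3 -m crank '[[[0,0,-0.03,0,0],[0,0,-0.06,0,0],[0,0.03,-0.09,0,0],[0,0.07,-0.1,0,0],[0,0.11,-0.1,0,0]]]'| sed -n 2,4p
python3 -m crank '[[[0,0.035,0,0,0],[0,0.07,0,0,0],[0,0.1,0,0,0],[0,0.1,0,0,0],[0,0.1,0,0,0]]]'| sed -n 1,4p
python3 w.py 8; python3 - <<'E'
from h import *
im=get_image("side");C=cloud(im);m=(np.linalg.norm(C[...,:2]-[.4537,.06],axis=-1)<.007);print("button z",np.median(C[m][:,2]))
E
```

```text
time: 14.38
position: [0.4536, 0.0594, 0.0184]
ee_rot: [0.941, -0.338, -0.0, 0.0]
ft_force: [-7.9, 0.3, 12.6]
position: [0.4503, 0.0594, 0.074]
ee_rot: [0.941, -0.338, -0.004, 0.001]
ft_force: [-0.2, 0.5, -0.6]
position: [0.385, -0.0264, 0.1815]
ee_rot: [0.942, -0.336, 0.004, -0.0]
ft_force: [0.8, -1.7, 0.6]
time: 15.63
position: [0.3196, -0.1038, 0.1772]
ee_rot: [0.941, -0.34, 0.001, -0.0]
ft_force: [0.7, -0.6, 0.7]
15.6333 tcp [ 0.31958857 -0.10378998  0.17717882] rel pan in tool [-0.05262314  0.3079396 ] [ 0.66565557 -0.62859743  0.67782752]
top head [0.55843518 0.09788228 0.09059169] 0.015118817836523489 130 rel pan world [ 0.00163518 -0.00161772] tool [0.00229147 0.00019993]
side head [0.55845289 0.09970831 0.0904888 ] 0.015331110593493152 129 rel pan world [0.00165289 0.00020831] tool [ 0.00113855 -0.0012162 ]
button z 0.04405273977667268
```

View pics/side_8.png

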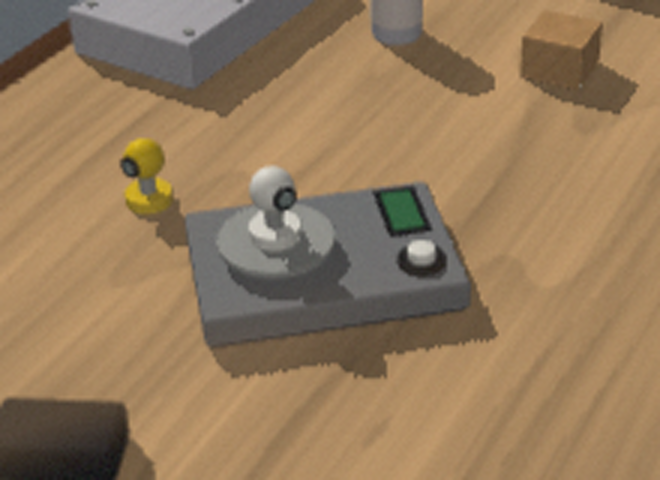

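The side crop shows the webcam upright at (275,220) in the middle of the pan, and the button back up at (422,250). The adapter, can and carton are where they were.

```bash
python3 -c "
from cell import bot
print(bot.sign_off())"
```

```text
the job is handed in; nothing more can be done
None
```

The job is handed in: the webcam stands upright about 1.5 mm from the pan's middle, and the button was then pressed to its stop and came back up; the finger ends sat about 3 cm higher than stated, so the push met the webcam low on its head, not at the foot.

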